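# Uncover the plinth and put the brass plaque on show

### The job

Set up the stall's display: lift the metal cover straight up off the plinth, keeping it level and not shifting the plinth, and set it down gently, right way up, wholly on the round slate. Then take the large clipped-corner brass plaque out of the green stand and slide it gently edgewise, right way up, into the slot on top of the plinth until it is fully home, and let go. Leave the two other brass pieces in the stand and everything else on the table as they are.

Things in the scene. Friction and masses are not known exactly. Their poses are not given: they have to be found in the camera images.
- plinth: Loose, heavy (about 0.95 kg) display plinth. Steel foot 92 (x) x 124 (y) x 14 mm high; on it, centred, a dark wood block 68 x 100 x 30 mm, its top 44 mm above the origin. A straight slot in the block's top, 11 mm wide (x) x 50 mm long (y) x 26 mm deep, lies at its centre. Hidden under the cover at the start except for the steel foot's edge. Origin: centre of the underside; z up.
- plinth_slot (a point): Centre of the slot's floor, 18 mm above the plinth's underside, 26 mm below the slot's mouth; axes as the plinth (y along the slot, x across it).
- cover: Loose box-shaped metal cover, open below, 0.25 kg: outside 78 (x) x 110 (y) x 36 mm high, walls 3 mm, fits over the plinth's wood block with 2 mm play on each side and rests on the steel foot, so it must rise more than 30 mm to come clear. On its top centre a dark steel grip bar 12 mm thick (x), 44 mm long (y), 28 mm high (from 36 to 64 mm above the origin). Origin: centre of its lower rim; z up.
- slate: Fixed round slate disc, 200 mm across, 8 mm thick, lying on the table. Origin: centre of the underside.
- slate_top (a point): Centre of the slate's upper face.
- stand: Fixed green stand 64 (x) x 190 (y) x 24 mm high with three slots in a row along y, at y = -62, 0 and +62 mm, each 9.6 mm wide (x), 50 mm long (y), 18 mm deep; three brass pieces stand in them in any order. Origin: centre of the underside.
- plaque: Loose brass plaque, the largest piece in the stand: 8 mm thick (x), 46 mm wide (y), 64 mm high, an upright rectangle with all four corners clipped by 8 mm, two thin copper-coloured lines and a dot on its upper half on both faces; 0.18 kg. It stands on the slot's floor, so its top 46 mm show. Origin: centre of its lower edge; z up. Either face may look forward.
- medal: Bystander: brass medal in the stand, a 38 mm disc on a 30 mm wide foot, 8 mm thick, 55 mm high. Origin: centre of its lower edge.
- bar: Bystander: plain narrow brass bar in the stand, 24 mm wide, 8 mm thick, 50 mm high. Origin: centre of its lower edge.
- keycap_a: Bystander: steel key cap, 19 mm square, 20 mm high. Origin under its centre.
- keycap_b: Bystander: brass key cap, 19 mm square, 20 mm high. Origin under its centre.
- tag_stack: Bystander: stack of brass tags 50 x 24 mm, 15 mm high. Origin under its centre.
- tin: Bystander: round metal tin 51 mm across, 31 mm high. Origin under its centre.
- stamp: Bystander: standing seal stamp, brass foot 26 mm across, wooden handle, 77 mm high. Origin under its centre.
Things that resemble listed ones, but are neither listed nor needed, are in the scene too. Several things look just like the slate: the one meant starts farthest from the robot's base.

How it is judged:
On the way, in this order (a step that is already met when the one before it is completed fails the run):
1. the cover lies right way up on the slate (horizontal distance between cover and slate_top below 0.035 m and height (world z) of cover below 0.013 m and angle between cover's own z axis and vertical below 0.08 rad), for 0.2 s.
2. the plaque stands fully home in the plinth's slot (horizontal distance between plaque and plinth_slot below 0.006 m and z of plaque in the frame of plinth_slot below 0.003 m and angle between plaque's own z axis and vertical below 0.12 rad and angle between the y axis of plaque and the y axis of plinth, either way round below 0.15 rad), for 0.2 s.
At the end, for the whole second after the job is handed in: Cover right way up on the slate (0.08 rad), centre within 35 mm of the slate's; plaque right way up in the plinth's slot, foot within 3 mm of the floor and 6 mm of its centre, upright to 0.12 rad, in line to 0.15 rad; both at rest; plinth within 20 mm of its start (all of step 1 and all of step 2 and linear speed of each of cover, plaque below 0.01 m/s and distance of plinth from where it was at the start of the episode below 0.02 m); the robot touches nothing.
It fails at once if the cover is tipped by more than 0.35 rad (angle between cover's own z axis and vertical above 0.35 rad).
It fails at once if the plinth is shifted by more than 20 mm or tipped (distance of plinth from where it was at the start of the episode above 0.02 m or angle between plinth's own z axis and vertical above 0.15 rad).
It fails at once if the cover is let fall or banged down (over 0.6 m/s out of the fingers, or over 60 N on the slate) (contact force between cover and slate above 60 N or (contact force between the fingers and cover below 0.1 N and linear speed of cover above 0.6 m/s)).
It fails at once if the plaque is let fall (over 0.75 m/s out of the fingers) (contact force between the fingers and plaque below 0.1 N and linear speed of plaque above 0.75 m/s).
It fails at once if another brass piece in the stand or a bystander is moved by more than 20 mm or knocked over (distance of any of medal, bar, keycap_a, keycap_b, tag_stack, tin, stamp from where it was at the start of the episode above 0.02 m or angle between any of medal, bar, keycap_a, keycap_b, tag_stack, tin, stamp's own z axis and vertical above 0.5 rad).
It also fails if it takes over 64 s, if anything falls off the work surface, if the arm or the gripper's body presses on something with over 40 N, if the wrist force passes 120 N, or if a joint passes its speed limit or range.

### The arm

A 6-joint arm with a two-finger parallel gripper is mounted at the origin on the work surface. World frame = base frame: x ahead of the robot, y to its left, z up, the work surface at z = 0. Lengths are in m, angles in rad, forces in N, time in s.
With the tool pointing down it reaches from about 0.3 to 0.775 m from the base axis. Payload 14.6 kg.
Tool frame: the origin (TCP) lies at the very end of the fingers, on their centre line; the grasp point (between the pads) lies 19 mm behind it; z points along the fingers, y is the line along which they close (so a half turn about z gives the same grasp; the last joint's range is limited). The gripper opens to 94 mm and grips with 3 to 60 N. Pads are 16 mm wide; open, the fingers measure 119 mm over their backs; the gripper's body (75 mm by 177 mm) begins 78 mm behind the grasp point.
Start: joints at [-1.2, 0.3, 1.521, -0, 1.321, -0.067], TCP at [0.233, -0.498, 0.205] pointing down, gripper open.
Joint ranges: [-3.03, 3.03], [-0.79, 2.21], [0.23, 2.52], [-1.04, 4.18], [0, 3.07], [-2.55, 2.55]. Speed limits (rad/s): [2.22, 2.22, 2.57, 3.14, 3.14, 3.14].

### API

Orientations are given as [roll, pitch, yaw] about the fixed x, y, z axes, in that order (R = Rz(yaw) Ry(pitch) Rx(roll)).
In Python, from station import ctrl gives the robot as it stands.
- The arm moves only by the tool move_arm, never from a script. Its argument "targets" is a list of rows, each a list of 6 numbers: the shift along the tool's x, y, z in units of 1000 mm (1.0 is 1000 mm), then the turn, a rotation vector about the tool's x, y, z in units of 30 degrees (1.0 is 30 degrees). In form: [[tx, ty, tz, ax, ay, az], ...]. A call has exactly 5 rows; each row is the pose to reach, as a shift and turn from the pose commanded when the call began, along the tool's axes at that moment; what a row does not reach only later rows make up. A row lasts 1/12 s, in which the tool goes at most 41.7 mm and 7.16 degrees, less where a joint would pass 70% of its speed; a pose out of reach is approached as far as the arm can. A call with a number of a shift or a turn outside -1 to 1 is refused whole. A call with a gripper value outside its range is refused whole. "fingers" is the opening, from -1 (shut) to 1 (fully open), set as the call begins (left out, the last holds). The fingers move at their own pace and stop on an object; "grip_force" is the grip in N (left out, the last holds). Time passes only in rows, so rows that repeat a pose let the fingers close, or fill a call up. It gives the time, the measured TCP pose, the force and the opening at its end, in the units of the state.
- ctrl.get_obs(): the state, without advancing time (a new reading comes with each control period).
- ctrl.camera(name): name is "side" or "top"; returns the picture (420x560x3 uint8, red, green, blue); there is no depth.
- ctrl.camera_info(name): a dict with "fx", "fy", "cx", "cy" (pixels), "k1" (the pictures are not rectified: a ray, as slopes to the right and down, at radius r is drawn at 1 + k1 r^2 times it, then the intrinsics apply), "rvec" (rotation vector, rad) and "tvec" (3), from world to camera coordinates, as OpenCV has them. Camera axes: x right, y down, z forward; pixel columns grow to the right and rows downward; lengths in m; the calibration is good to about 2 mm. A picture is of the moment at which its call begins. camera_info takes no time and is no camera call.
- ctrl.hand_in(): hands the job in, once; it reports no verdict.
The state is a dict: "time_s": time; "qpos": joint angles; "joint_vel": joint speeds; "tau": joint torques, N m; "ee_pos": TCP position; "eef_rot": TCP orientation; "force": force on the tool from outside, world axes, zero at the start; "moment": the same for the moment, N m; "grip_width": finger opening in m.
Only numpy, scipy, OpenCV 4.12 (cv2) and the standard library are available. Lean on these libraries where they do the work, as an engineer would, in place of code of your own. Each camera call takes 0.05 s, during which the arm holds its last target. There are 200 camera calls.

## Working session

There is one attempt and no reset: what is moved stays moved. The work goes in short steps, Python scripts to look and compute and a tool call to move; the robot and the scene stay as the last step left them, time stands still between calls to the robot, and variables do not carry over. Pictures are saved under pics/ and viewed, on a budget of 10 in all, crops included, one or two more only if the job needs it, and the job is handed in when it is done.

Besides the shell and the picture viewer there is one more tool, called after "Emit:" as name(argument=value, ...), one argument or row to a line, values as JSON. move_arm: Moves the arm, as the interface text tells. Shifts and turns lie within -1 to 1; 1 stands for 1000 mm of shift or 30 degrees of turn. Its arguments: {"type":"object","properties":{"targets":{"type":"array"},"fingers":{"type":"number"},"grip_force":{"type":"number"}},"required":["targets"]}

```bash
mkdir -p pics; cat > h.py <<'E'
import numpy as np, cv2
from station import ctrl
def cam(n):
    i=ctrl.camera_info(n); R=cv2.Rodrigues(np.array(i['rvec'],float))[0]; return i,R,np.array(i['tvec'],float).ravel()
def ray(n,u,v):
    i,R,t=cam(n); x=(u-i['cx'])/i['fx']; y=(v-i['cy'])/i['fy']; rd=np.hypot(x,y); r=rd
    for _ in range(20): r=rd/(1+i['k1']*r*r)
    s=r/rd if rd>0 else 1
    return -R.T@t, R.T@np.array([x*s,y*s,1])
def onz(n,u,v,z):
    o,d=ray(n,u,v); return o+d*(z-o[2])/d[2]
def proj(n,P):
    i,R,t=cam(n); c=R@np.array(P,float)+t; x,y=c[:2]/c[2]; k=1+i['k1']*(x*x+y*y)
    return i['fx']*x*k+i['cx'], i['fy']*y*k+i['cy']
def snap(n,f):
    im=ctrl.camera(n)[:,:,::-1]; cv2.imwrite('pics/'+f,im); return im
E
python3 - <<'E'
from h import *
for n in('top','side'):
    im=snap(n,n+'0.png'); i,R,t=cam(n); print(n,i,-R.T@t)
o=ctrl.get_obs(); print(o)
E
```

```text
top {'fx': 452.7887098852872, 'fy': 452.7887098852872, 'cx': 282.03727591233064, 'cy': 212.71042001579153, 'k1': -0.020280938982385727, 'rvec': array([ 2.23141302, -2.1673141 ,  0.08822399]), 'tvec': array([-0.01547911,  0.49362014,  0.93222592])} [0.43579758 0.01618013 0.96060621]
side {'fx': 425.8274481840186, 'fy': 425.8274481840186, 'cx': 276.3005449573704, 'cy': 209.81706947181834, 'k1': -0.06750060748991514, 'rvec': array([ 2.23628104, -0.35140743,  0.19561974]), 'tvec': array([-0.46795626,  0.12904088,  0.90661545])} [ 0.23415172 -0.73160786  0.68374638]
{'time_s': 0.1, 'qpos': array([-1.19958843e+00,  3.00418001e-01,  1.52153976e+00,  2.61534902e-05,
        1.32074676e+00, -6.66119138e-02]), 'joint_vel': array([-9.49450545e-04, -3.10723552e-03, -2.11701184e-03, -9.81597116e-05,
        5.00761015e-04,  5.06862596e-04]), 'tau': array([-3.92265538e-04, -5.32644904e+01, -3.53285122e+01,  7.08403392e-02,
        2.34514161e-02, -6.59859325e-05]), 'ee_pos': array([ 0.23308543, -0.49788396,  0.20493295]), 'eef_rot': array([-3.14048494e+00, -9.92852530e-05,  4.37813274e-01]), 'force': array([-0.26777687,  0.37379062,  0.21201865]), 'moment': array([-0.0143466 ,  0.00708785, -0.00660497]), 'grip_width': 0.09405586751153297}
```

View pics/top0.png

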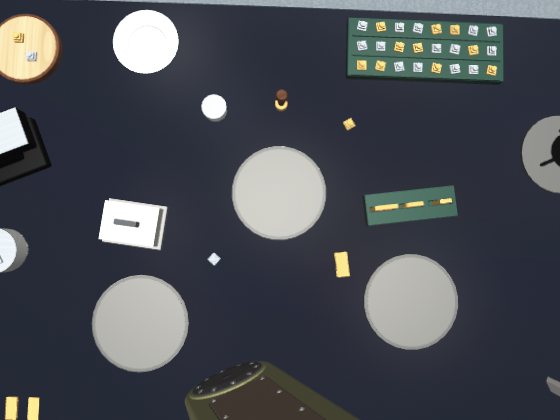

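View pics/side0.png

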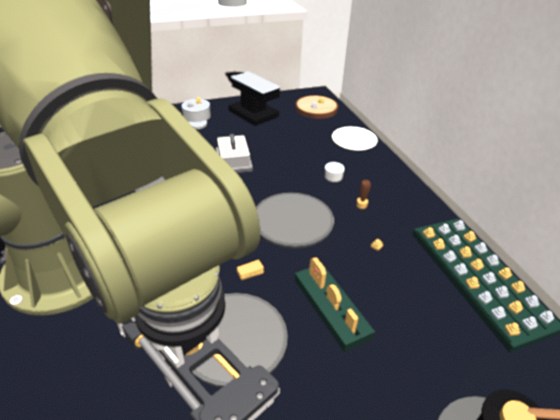

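The top view shows slates at (279,193), (140,323) and (411,301), the covered plinth at (133,223), and the stand at (411,205). The side view shows the three brass pieces at (318,272), (334,296) and (351,320). Next I'll measure them.

```bash
python3 - <<'E'
from h import *
a=cv2.imread('pics/top0.png'); b=cv2.imread('pics/side0.png'); hs=cv2.cvtColor(a,cv2.COLOR_BGR2HSV)
for c in((279,193),(140,323),(411,301)):
    g=((hs[...,1]<60)&(hs[...,2]>90)).astype(np.uint8)
    n,l,s,ce=cv2.connectedComponentsWithStats(g); k=l[c[1],c[0]]; p=onz('top',*ce[k],.008); print('slate',ce[k],s[k,4],p,np.hypot(*p[:2]))
def rect(m,z,name):
    for ct in cv2.findContours(m.astype(np.uint8),0,2)[0]:
        if cv2.contourArea(ct)<15: continue
        r=cv2.minAreaRect(ct); P=np.array([onz('top',*q,z)[:2] for q in cv2.boxPoints(r)])
        e=[P[1]-P[0],P[2]-P[1]]; L=[np.hypot(*x) for x in e]; v=e[int(np.argmax(L))]
        print(name,np.round(P.mean(0),4),np.round(sorted(L),4),'long-axis deg',round(np.degrees(np.arctan2(v[1],v[0]))%180,1),np.round(r[0],1))
def roi(m,x0,x1,y0,y1):
    o=np.zeros_like(m); o[y0:y1,x0:x1]=m[y0:y1,x0:x1]; return o
v=hs[...,2]
rect(roi((v<110),108,155,208,236),.078,'grip')
white=roi((v>215)&(hs[...,1]<50),90,175,190,255); rect(white,.050,'covertop')
rect(roi((v>130)&(hs[...,1]<60),90,175,190,255),.014,'all')
rect(roi((hs[...,0]>60)&(hs[...,0]<95)&(hs[...,1]>60)&(v>35)|((hs[...,0]<35)&(v>120)),355,465,180,230),.024,'stand')
rect(roi((hs[...,0]<35)&(hs[...,1]>70)&(v>110),355,465,180,230),.06,'brass')
A=cv2.resize(a[180:265,90:170],(480,510),interpolation=2)
B=cv2.resize(a[180:230,360:462],(0,0),fx=3.1,fy=3.1,interpolation=2)
C=cv2.resize(b[250:345,295:375],(0,0),fx=3.5,fy=3.5,interpolation=2)
o=np.zeros((510,800,3),np.uint8); o[:,:480]=A; o[:155,480:480+B.shape[1]]=B[:,:320]; o[165:165+C.shape[0],480:480+C.shape[1]]=C
cv2.imwrite('pics/crop1.png',o)
E
```

```text
slate [278.52120091 192.58096187] 7028 [0.53668826 0.00742593 0.008     ] 0.5367396344570842
slate [139.74801025 322.95939566] 7413 [0.25686461 0.28688057 0.008     ] 0.38507127700302
slate [410.62850303 301.40754823] 7101 [ 0.31578674 -0.27654589  0.008     ] 0.4197605194114208
covertop [0.4616 0.2996] [0.0856 0.1255] long-axis deg 83.3 [131.9 223.3]
all [0.4628 0.3102] [0.0912 0.1328] long-axis deg 83.3 [132.3 223.3]
stand [ 0.5177 -0.2693] [0.0652 0.1925] long-axis deg 98.2 [410.5 204.9]
brass [ 0.5082 -0.2053] [0.0113 0.0552] long-axis deg 98.0 [384.4 207.2]
brass [ 0.5162 -0.2619] [0.0102 0.0437] long-axis deg 98.8 [412.5 204.1]
brass [ 0.5239 -0.321 ] [0.0097 0.0403] long-axis deg 99.8 [441.5 201.2]
```

View pics/crop1.png

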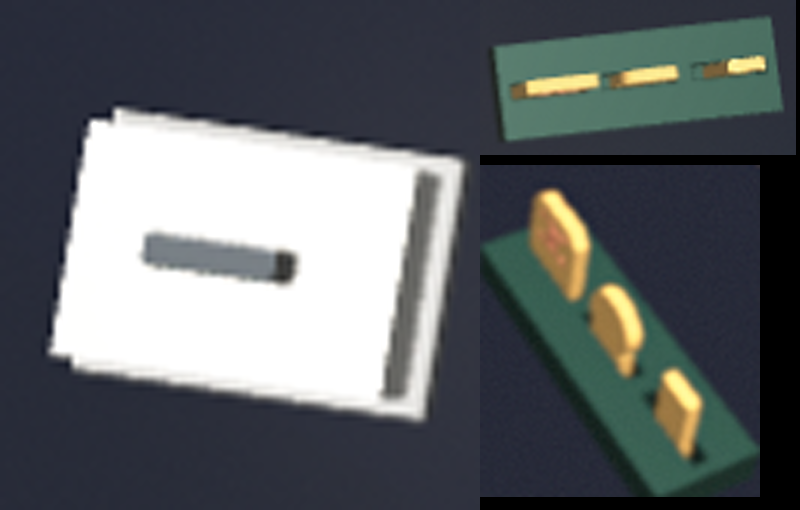

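The crop confirms the plaque is the leftmost piece, with clipped corners and the copper marking. The medal is in the middle and the bar is on the right. The grip bar's top spans about (114..136, 219..227) in the full image. The slate meant is the one at (0.537, 0.007).

```bash
cat >> h.py <<'E'
from scipy.spatial.transform import Rotation as Ro
def go(p,yawdeg):
    o=ctrl.get_obs(); R0=Ro.from_euler('xyz',o['eef_rot']); R1=Ro.from_euler('xyz',[np.pi,0,np.radians(yawdeg)])
    print('pos',np.round(o['ee_pos'],4),'rpy',np.round(np.degrees(o['eef_rot']),2),'t',round(o['time_s'],2),'w',round(o['grip_width'],4))
    print('move',np.round(R0.inv().apply(np.array(p)-o['ee_pos']),4),np.round((R0.inv()*R1).as_rotvec()*180/np.pi/30,4))
E
python3 - <<'E'
from h import *
f=lambda x,y:(90+x/6-.4,180+y/6-.4)
# grip top corners, z=.078
for q in ((209,257),(145,248),(275,265)): print('grip',onz('top',*f(q[0],q[1]),.078))
# cover top face corners z=.05
C=[(90,119),(420,165),(385,400),(52,353)]
P=np.array([onz('top',*f(*q),.05)[:2] for q in C]); print(P,P.mean(0))
# foot corners
C=[(116,108),(463,158),(425,420),(72,370)]
P=np.array([onz('top',*f(*q),.014)[:2] for q in C]); print('foot',P,P.mean(0))
print('plaque top ctr', onz('top',384.4,205.6,.070), onz('top',384.4,207.2,.070))
go([.460,.300,.2],83.3)
E
```

```text
grip [0.46198687 0.30550992 0.078     ]
grip [0.46428583 0.32632678 0.078     ]
grip [0.4600301  0.28407255 0.078     ]
[[0.50783079 0.35675927]
 [0.4956906  0.24576773]
 [0.41694124 0.25389865]
 [0.42930038 0.36532962]] [0.46244075 0.30543882]
foot [[0.51478892 0.36138924]
 [0.50094567 0.24002518]
 [0.40969797 0.2491797 ]
 [0.42337739 0.37191424]] [0.46220249 0.30562709]
plaque top ctr [ 0.51066275 -0.20271555  0.07      ] [ 0.50748018 -0.202762    0.07      ]
pos [ 0.2331 -0.4979  0.2049] rpy [-1.7994e+02 -1.0000e-02  2.5080e+01] t 0.1 w 0.0941
move [ 0.5438 -0.6264  0.0057] [-1.8000e-03 -1.2000e-03 -1.9405e+00]
```

Emit:
move_arm(
  targets=[
    [0.545,-0.63,0,0,0,-0.97],
    [0.545,-0.63,0,0,0,-0.97],
    [0.545,-0.63,0,0,0,-0.97],
    [0.545,-0.63,0,0,0,-0.97],
    [0.545,-0.63,0,0,0,-0.97],
  ],
  fingers=1,
)

```text
time_s: 0.52
ee_pos: [0.2897, -0.2957, 0.2051]
eef_rot: [-3.141, -0.0, 0.954]
force: [1.0, -0.1, -0.4]
grip_width: 0.0938
```

```bash
python3 -c "
from h import *
go([.462,.3055,.2],83.6)"
```

```text
pos [ 0.2897 -0.2957  0.2051] rpy [-1.7997e+02 -1.0000e-02  5.4640e+01] t 0.52 w 0.0938
move [ 0.59   -0.2074  0.0053] [-7.000e-04 -5.000e-04 -9.654e-01]
```

Emit:
move_arm(
  targets=[
    [0.59,-0.21,0,0,0,-0.965],
    [0.59,-0.21,0,0,0,-0.965],
    [0.59,-0.21,0,0,0,-0.965],
    [0.59,-0.21,0,0,0,-0.965],
    [0.59,-0.21,0,0,0,-0.965],
  ],
)

```text
time_s: 0.93
ee_pos: [0.3479, -0.0957, 0.2055]
eef_rot: [3.141, 0.0, 1.459]
force: [1.1, -0.1, -0.1]
grip_width: 0.0942
```

```bash
python3 -c "
from h import *
go([.462,.3055,.15],83.6)"
```

```text
pos [ 0.3479 -0.0957  0.2055] rpy [1.7997e+02 1.0000e-02 8.3600e+01] t 0.93 w 0.0942
move [0.4114 0.0686 0.0555] [ 0.0009  0.0002 -0.0001]
```

Emit:
move_arm(
  targets=[
    [0.41,0.068,0,0,0,0],
    [0.41,0.068,0,0,0,0],
    [0.41,0.068,0,0,0,0],
    [0.41,0.068,0,0,0,0],
    [0.41,0.068,0,0,0,0],
  ],
)

```text
time_s: 1.35
ee_pos: [0.4063, 0.1047, 0.2055]
eef_rot: [3.141, -0.0, 1.451]
force: [-0.1, -1.5, 0.6]
grip_width: 0.0938
```

Emit:
move_arm(
  targets=[
    [0.205,0.034,0.0,0,0,0],
    [0.205,0.034,0.0,0,0,0],
    [0.205,0.034,0.0,0,0,0],
    [0.205,0.034,0.0,0,0,0],
    [0.205,0.034,0.03,0,0,0],
  ],
)

```text
time_s: 1.77
ee_pos: [0.4641, 0.2984, 0.184]
eef_rot: [3.136, -0.004, 1.452]
force: [0.8, -0.1, 1.6]
grip_width: 0.0937
```

```bash
python3 -c "
from h import *
go([.462,.3055,.055],83.6)"
```

```text
pos [0.4641 0.2984 0.184 ] rpy [179.71  -0.22  83.19] t 1.77 w 0.0937
move [ 0.0063 -0.0036  0.129 ] [ 0.0098 -0.0074 -0.0136]
```

Emit:
move_arm(
  targets=[
    [0,0,0.03,0,0,0],
    [0,0,0.06,0,0,0],
    [0,0,0.08,0,0,0],
    [0,0,0.08,0,0,0],
    [0,0,0.08,0,0,0],
  ],
)

```text
time_s: 2.18
ee_pos: [0.4623, 0.2945, 0.1007]
eef_rot: [-3.14, 0.001, 1.451]
force: [-0.0, 0.7, 0.5]
grip_width: 0.0939
```

```bash
python3 -c "
from h import *
go([.462,.3055,.055],83.6)
s=snap('side','s1.png')
b=cv2.resize(s[90:200,180:290],(600,600),interpolation=2); cv2.imwrite('pics/s1c.png',b)"
```

```text
pos [0.4623 0.2945 0.1007] rpy [-1.7992e+02  6.0000e-02  8.3130e+01] t 2.18 w 0.0939
move [ 0.0109 -0.0016  0.0456] [-0.0027  0.0019 -0.0155]
```

View pics/s1c.png

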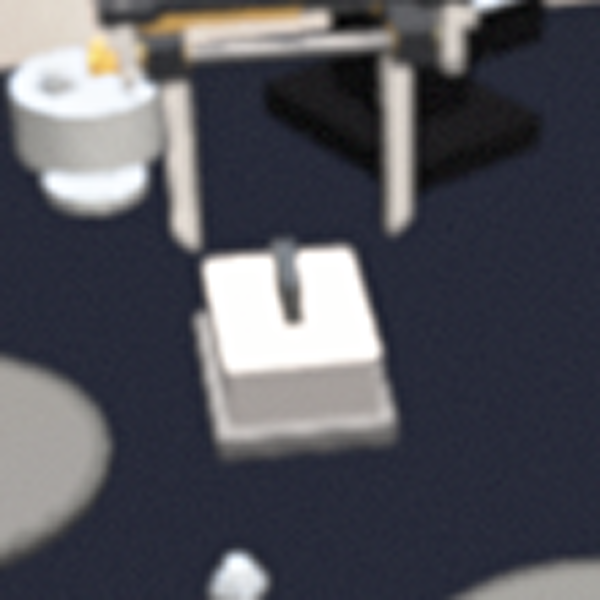

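The fingers straddle the grip bar: the tips are at crop x 185 and 400, and the bar is at about 288. Descending to grip.

Emit:
move_arm(
  targets=[
    [0.006,-0.001,0.01,0,0,-0.015],
    [0.011,-0.0016,0.02,0,0,-0.015],
    [0.011,-0.0016,0.032,0,0,-0.015],
    [0.011,-0.0016,0.044,0,0,-0.015],
    [0.011,-0.0016,0.044,0,0,-0.015],
  ],
)

```text
time_s: 2.65
ee_pos: [0.4611, 0.3052, 0.054]
eef_rot: [-3.138, 0.002, 1.459]
force: [-0.1, -1.0, -0.8]
grip_width: 0.0942
```

Emit:
move_arm(
  targets=[
    [0,0,0,0,0,0],
    [0,0,0,0,0,0],
    [0,0,0,0,0,0],
    [0,0,0,0,0,0],
    [0,0,0,0,0,0],
  ],
  fingers=-1,
  grip_force=25,
)

```text
time_s: 3.07
ee_pos: [0.4625, 0.3059, 0.0573]
eef_rot: [3.141, -0.0, 1.459]
force: [0.8, -0.6, 0.2]
grip_width: 0.0641
```

Emit:
move_arm(
  targets=[
    [0,0,0,0,0,0],
    [0,0,0,0,0,0],
    [0,0,0,0,0,0],
    [0,0,0,0,0,0],
    [0,0,0,0,0,0],
  ],
)

```text
time_s: 3.48
ee_pos: [0.4623, 0.3058, 0.0569]
eef_rot: [-3.142, 0.0, 1.459]
force: [-0.8, 0.8, 0.3]
grip_width: 0.0308
```

Emit:
move_arm(
  targets=[
    [0,0,0,0,0,0],
    [0,0,0,0,0,0],
    [0,0,0,0,0,0],
    [0,0,0,0,0,0],
    [0,0,0,0,0,0],
  ],
)

```text
time_s: 3.9
ee_pos: [0.4623, 0.3058, 0.0569]
eef_rot: [-3.141, 0.0, 1.459]
force: [-1.5, -1.2, 0.4]
grip_width: 0.0118
```

Emit:
move_arm(
  targets=[
    [0,0,0,0,0,0],
    [0,0,-0.002,0,0,0],
    [0,0,-0.006,0,0,0],
    [0,0,-0.01,0,0,0],
    [0,0,-0.015,0,0,0],
  ],
)

```text
time_s: 4.32
ee_pos: [0.4623, 0.3057, 0.0722]
eef_rot: [-3.141, 0.0, 1.459]
force: [-0.5, -0.0, -3.2]
grip_width: 0.0118
```

Gripped at 11.8 mm, with about 2.5 N more load on the tool. Lifting clear.

Emit:
move_arm(
  targets=[
    [0,0,-0.006,0,0,0],
    [0,0,-0.015,0,0,0],
    [0,0,-0.027,0,0,0],
    [0,0,-0.042,0,0,0],
    [0,0,-0.06,0,0,0],
  ],
)

```text
time_s: 4.73
ee_pos: [0.4621, 0.3057, 0.1331]
eef_rot: [-3.141, 0.0, 1.459]
force: [-0.6, 0.1, -2.5]
grip_width: 0.0118
```

Emit:
move_arm(
  targets=[
    [0,0,-0.02,0,0,0],
    [0,0,-0.035,0,0,0],
    [0,0,-0.045,0,0,0],
    [0,0,-0.05,0,0,0],
    [0,0,-0.05,0,0,0],
  ],
)

```text
time_s: 5.15
ee_pos: [0.4626, 0.306, 0.1831]
eef_rot: [3.14, -0.001, 1.459]
force: [0.6, 0.1, -2.1]
grip_width: 0.0116
```

```bash
python3 -c "
from h import *
go([.537,.0075,.18],83.6)
s=snap('side','s2.png')
b=cv2.resize(s[60:240,160:400],(800,600),interpolation=2); cv2.imwrite('pics/s2c.png',b)"
```

```text
pos [0.4626 0.306  0.1831] rpy [ 1.7992e+02 -6.0000e-02  8.3590e+01] t 5.15 w 0.0116
move [-0.2883  0.1073  0.0029] [ 0.0026 -0.0019 -0.0004]
```

View pics/s2c.png

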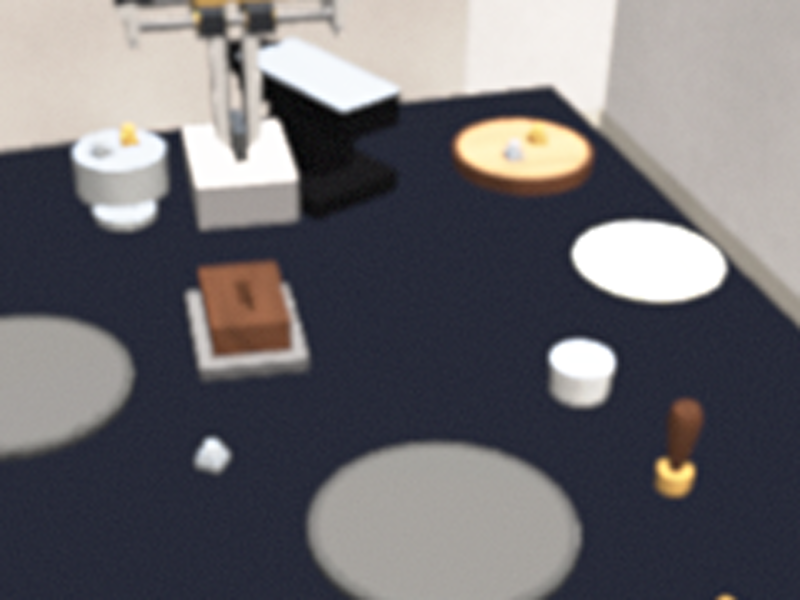

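The cover hangs level and clear, and the plinth is bare with its slot showing near crop (243,293). Carrying the cover to the slate.

Emit:
move_arm(
  targets=[
    [-0.01,0.004,0,0,0,0],
    [-0.03,0.011,0,0,0,0],
    [-0.06,0.022,0,0,0,0],
    [-0.09,0.033,0,0,0,0],
    [-0.12,0.045,0,0,0,0],
  ],
)

```text
time_s: 5.62
ee_pos: [0.4933, 0.1795, 0.1809]
eef_rot: [-3.14, 0.001, 1.459]
force: [0.1, -0.0, -3.0]
grip_width: 0.0116
```

Emit:
move_arm(
  targets=[
    [-0.03,0.011,0,0,0,0],
    [-0.06,0.022,0,0,0,0],
    [-0.09,0.033,0,0,0,0],
    [-0.12,0.045,0,0,0,0],
    [-0.14,0.052,0,0,0,0],
  ],
)

```text
time_s: 6.03
ee_pos: [0.5296, 0.0333, 0.1809]
eef_rot: [-3.14, 0.001, 1.457]
force: [1.2, 0.0, -1.9]
grip_width: 0.012
```

Emit:
move_arm(
  targets=[
    [-0.015,0.006,0,0,0,0],
    [-0.025,0.009,0,0,0,0],
    [-0.028,0.01,0.01,0,0,0],
    [-0.028,0.01,0.025,0,0,0],
    [-0.028,0.01,0.04,0,0,0],
  ],
)

```text
time_s: 6.45
ee_pos: [0.536, 0.0078, 0.1405]
eef_rot: [-3.141, -0.0, 1.459]
force: [0.2, 0.1, -2.4]
grip_width: 0.012
```

```bash
python3 -c "
from h import *
go([.537,.0075,.0525],83.6)
a=snap('top','t2.png')
hs=cv2.cvtColor(a,cv2.COLOR_BGR2HSV)
A=cv2.resize(a[170:275,80:185],(600,600),interpolation=2); cv2.imwrite('pics/t2c.png',A)"
```

```text
pos [0.536  0.0078 0.1405] rpy [-1.7997e+02 -1.0000e-02  8.3580e+01] t 6.45 w 0.012
move [-0.0002  0.001   0.088 ] [-0.0009 -0.0002 -0.0005]
```

View pics/t2c.png

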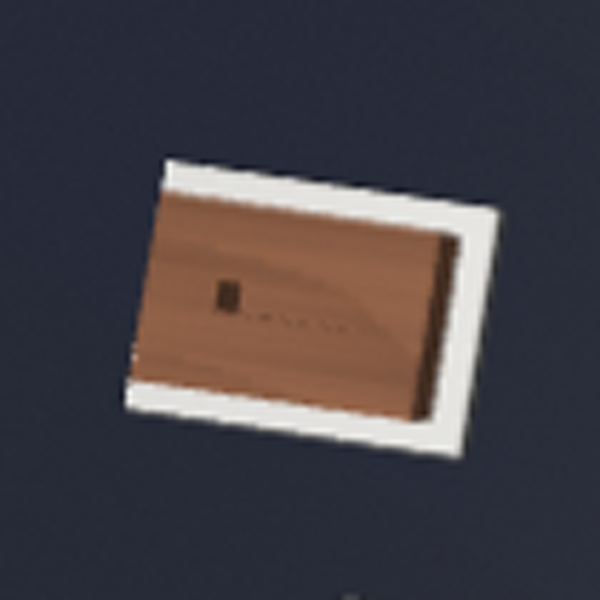

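The top view shows the bare plinth. Foot corners in the crop are (165,160), (499,210), (463,458) and (126,408), and the slot's left end is near (216,297). Lowering the cover, then computing the plinth pose.

Emit:
move_arm(
  targets=[
    [0,0.001,0.015,0,0,0],
    [0,0.001,0.035,0,0,0],
    [0,0.001,0.055,0,0,0],
    [0,0.001,0.07,0,0,0],
    [0,0.001,0.08,0,0,0],
  ],
)

```text
time_s: 6.92
ee_pos: [0.5364, 0.0081, 0.0599]
eef_rot: [-3.139, 0.0, 1.46]
force: [-0.3, -0.1, -3.1]
grip_width: 0.0117
```

```bash
python3 - <<'E'
from h import *
go([.537,.0075,.0525],83.6)
s=105/600
f=lambda x,y:(80+x*s-.41,170+y*s-.41)
for C,z in(([(165,160),(499,210),(463,458),(126,408)],.014),([(162,190),(440,233),(412,418),(134,380)],.044)):
    P=np.array([onz('top',*f(*q),z)[:2] for q in C]); v=P[0]-P[1]+P[3]-P[2]; w=P[0]-P[3]+P[1]-P[2]
    print(P.mean(0),np.degrees(np.arctan2(v[1],v[0])),np.degrees(np.arctan2(w[1],w[0])),np.hypot(*v)/2,np.hypot(*w)/2)
p=onz('top',*f(216,296),.044); print('slot end',p)
E
```

```text
pos [0.5364 0.0081 0.0599] rpy [-179.86    0.     83.63] t 6.92 w 0.0117
move [-0.0006  0.0007  0.0074] [-0.0048  0.0001  0.001 ]
[0.46206416 0.30567431] 83.22171216415954 -5.852669762700608 0.12374421669605296 0.09123175657625776
[0.46222759 0.30579622] 83.40863414528131 -5.7093890812909045 0.09924743570721221 0.06677198045574374
slot end [0.46467887 0.33093484 0.044     ]
```

Emit:
move_arm(
  targets=[
    [0,0,0.002,0,0,0],
    [0,0,0.004,0,0,0],
    [0,0,0.006,0,0,0],
    [0,0,0.0075,0,0,0],
    [0,0,0.0085,0,0,0],
  ],
)

```text
time_s: 7.33
ee_pos: [0.5378, 0.0075, 0.0539]
eef_rot: [3.141, -0.0, 1.459]
force: [-0.3, 0.4, -2.6]
grip_width: 0.0117
```

Emit:
move_arm(
  targets=[
    [0,0,0.0003,0,0,0],
    [0,0,0.0006,0,0,0],
    [0,0,0.0009,0,0,0],
    [0,0,0.001,0,0,0],
    [0,0,0.001,0,0,0],
  ],
)

```text
time_s: 7.75
ee_pos: [0.5375, 0.0075, 0.0524]
eef_rot: [3.142, 0.0, 1.459]
force: [-0.2, 0.2, -1.5]
grip_width: 0.0121
```

Emit:
move_arm(
  targets=[
    [0,0,0.0004,0,0,0],
    [0,0,0.0008,0,0,0],
    [0,0,0.0012,0,0,0],
    [0,0,0.0015,0,0,0],
    [0,0,0.0015,0,0,0],
  ],
)

```text
time_s: 8.17
ee_pos: [0.5375, 0.0075, 0.0509]
eef_rot: [-3.142, -0.0, 1.459]
force: [-0.3, -0.1, -3.0]
grip_width: 0.0117
```

Emit:
move_arm(
  targets=[
    [0,0,0.0005,0,0,0],
    [0,0,0.001,0,0,0],
    [0,0,0.0015,0,0,0],
    [0,0,0.002,0,0,0],
    [0,0,0.002,0,0,0],
  ],
)

```text
time_s: 8.58
ee_pos: [0.5375, 0.0076, 0.0508]
eef_rot: [3.141, 0.0, 1.459]
force: [-13.1, -0.2, 24.2]
grip_width: 0.0122
```

Contact with the slate at about 24 N, at the expected height. Easing off 1 mm and opening.

Emit:
move_arm(
  targets=[
    [0,0,-0.001,0,0,0],
    [0,0,-0.0015,0,0,0],
    [0,0,-0.0015,0,0,0],
    [0,0,-0.0015,0,0,0],
    [0,0,-0.0015,0,0,0],
  ],
)

```text
time_s: 9.0
ee_pos: [0.5376, 0.0075, 0.0509]
eef_rot: [3.141, -0.0, 1.459]
force: [-3.9, -0.2, 8.2]
grip_width: 0.0118
```

Emit:
move_arm(
  targets=[
    [0,0,0,0,0,0],
    [0,0,0,0,0,0],
    [0,0,0,0,0,0],
    [0,0,0,0,0,0],
    [0,0,0,0,0,0],
  ],
  fingers=1,
)

```text
time_s: 9.42
ee_pos: [0.5375, 0.0075, 0.0503]
eef_rot: [-3.141, -0.0, 1.459]
force: [-0.2, -0.7, -0.8]
grip_width: 0.0418
```

Emit:
move_arm(
  targets=[
    [0,0,-0.01,0,0,0],
    [0,0,-0.03,0,0,0],
    [0,0,-0.07,0,0,0],
    [0,0,-0.1,0,0,0],
    [0,0,-0.12,0,0,0],
  ],
)

```text
time_s: 9.83
ee_pos: [0.5382, 0.0075, 0.1745]
eef_rot: [3.138, -0.0, 1.459]
force: [-0.1, -0.3, 0.5]
grip_width: 0.0747
```

```bash
python3 - <<'E'
from h import *
go([.5089,-.2075,.17],98.2)
E
```

```text
pos [0.5382 0.0075 0.1745] rpy [ 1.7977e+02 -2.0000e-02  8.3580e+01] t 9.83 w 0.0747
move [-0.2169 -0.0051  0.0044] [ 7.500e-03  4.000e-04 -4.872e-01]
```

Emit:
move_arm(
  targets=[
    [-0.03,0,0,0,0,-0.1],
    [-0.07,-0.002,0,0,0,-0.2],
    [-0.11,-0.003,0,0,0,-0.35],
    [-0.15,-0.004,0,0,0,-0.487],
    [-0.185,-0.005,0,0,0,-0.487],
  ],
)

```text
time_s: 10.25
ee_pos: [0.5112, -0.1779, 0.1714]
eef_rot: [3.141, 0.001, 1.718]
force: [0.7, -0.1, 0.1]
grip_width: 0.0941
```

```bash
python3 - <<'E'
from h import *
go([.509,-.2085,.1],98.2)
s=snap('side','s3.png'); t=snap('top','t3.png')
b=cv2.resize(s[200:360,250:450],(0,0),fx=3.6,fy=3.6,interpolation=2); cv2.imwrite('pics/s3c.png',b)
hs=cv2.cvtColor(t,cv2.COLOR_BGR2HSV)
m=cv2.inRange(hs,(60,60,35),(95,255,255)); m[:175]=0;m[235:]=0;m[:,:355]=0;m[:,470:]=0
for f in('s3.png',):
    pass
E
```

```text
pos [ 0.5112 -0.1779  0.1714] rpy [1.7996e+02 3.0000e-02 9.8460e+01] t 10.25 w 0.0941
move [-0.0299 -0.0067  0.0714] [0.0013 0.0011 0.0086]
```

View pics/s3c.png

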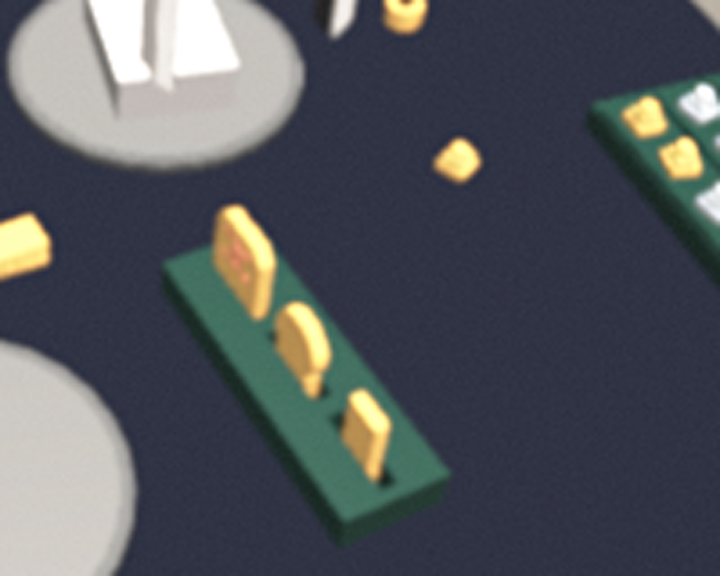

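The cover sits on the slate. The stand is untouched: plaque at crop (243,262), medal at (303,348), bar at (367,433).

```bash
python3 - <<'E'
from h import *
a=cv2.imread('pics/top0.png'); hs=cv2.cvtColor(a,cv2.COLOR_BGR2HSV)
m=cv2.inRange(hs,(8,70,110),(35,255,255)); n,l,s,c=cv2.connectedComponentsWithStats(m[195:220,365:403]); k=1+np.argmax(s[1:,4]); print(s[k],c[k])
x0,y0,w,h=s[k,:4]+[365,195,0,0]; print(x0,y0,w,h)
ul,ur=x0-.5,x0+w-.5
R=Ro.from_euler('z',8.2,degrees=True)
def loc(p,ctr=(.5183,-.2705)): return R.inv().apply(np.array(p)-[*ctr,0])
for nm,u,v,z in(('left z.024',ul,208,.024),('right z.062',ur,206,.062),('right z.070',ur,206,.07)): print(nm,onz('top',u,v,z),loc(onz('top',u,v,z)))
# side view: bottom corner at mouth on -y near edge (crop 260,318) and upper clip (272,270)->z=.062
f=lambda x,y:(250+x/3.6-.36,200+y/3.6-.36)
for nm,q,z in(('side bottom -y',(257,318),.024),('side top -y',(273,268),.062),('stand corner -y-x',(342,522),.024),('stand corner +y-x',(163,264),.024),('stand -y+x',(450,473),.024)):
    p=onz('side',*f(*q),z); print(nm,p,loc(p))
E
```

```text
[  6   9  28   7 140] [19.59285714 12.10714286]
371 204 28 7
left z.024 [ 0.50863355 -0.18494772  0.024     ] [0.00263461 0.08605633 0.024     ]
right z.062 [ 0.51139116 -0.23312804  0.062     ] [-0.00150788  0.03797528  0.062     ]
right z.070 [ 0.51071818 -0.23090853  0.07      ] [-0.00185742  0.04026808  0.07      ]
side bottom -y [ 0.5101505  -0.23238693  0.024     ] [-0.00263016  0.03888577  0.024     ]
side top -y [ 0.51640188 -0.23123499  0.062     ] [0.00372162 0.0391343  0.062     ]
stand corner -y-x [ 0.4991226  -0.36643548  0.024     ] [-0.03266451 -0.09221941  0.024     ]
stand corner +y-x [ 0.47405707 -0.17867164  0.024     ] [-0.03069322  0.09719985  0.024     ]
stand -y+x [ 0.56431283 -0.35751911  0.024     ] [ 0.03313096 -0.0926922   0.024     ]
```

Emit:
move_arm(
  targets=[
    [-0.01,-0.003,0.01,0,0,0.008],
    [-0.03,-0.006,0.03,0,0,0.008],
    [-0.03,-0.006,0.05,0,0,0.008],
    [-0.03,-0.006,0.065,0,0,0.008],
    [-0.03,-0.006,0.07,0,0,0.008],
  ],
)

```text
time_s: 10.77
ee_pos: [0.5092, -0.2053, 0.0978]
eef_rot: [-3.139, -0.002, 1.71]
force: [0.4, 0.1, -0.6]
grip_width: 0.0942
```

```bash
python3 -c "
from h import *
go([.5095,-.209,.040],98.2)"
```

```text
pos [ 0.5092 -0.2053  0.0978] rpy [-1.7983e+02 -1.2000e-01  9.7980e+01] t 10.77 w 0.0942
move [-0.0038 -0.0001  0.0578] [-0.0056 -0.004  -0.0073]
```

Emit:
move_arm(
  targets=[
    [-0.002,0,0.015,0,0,0],
    [-0.002,0,0.03,0,0,0],
    [-0.002,0,0.045,0,0,0],
    [-0.002,0,0.052,0,0,0],
    [-0.002,0,0.052,0,0,0],
  ],
)

```text
time_s: 11.18
ee_pos: [0.5101, -0.2075, 0.0473]
eef_rot: [-3.14, -0.001, 1.71]
force: [-0.9, 0.3, 0.2]
grip_width: 0.0939
```

Emit:
move_arm(
  targets=[
    [0,0,0,0,0,0],
    [0,0,0,0,0,0],
    [0,0,0,0,0,0],
    [0,0,0,0,0,0],
    [0,0,0,0,0,0],
  ],
  fingers=-1,
  grip_force=25,
)

```text
time_s: 11.6
ee_pos: [0.5106, -0.2084, 0.0489]
eef_rot: [3.141, 0.0, 1.71]
force: [-0.3, -0.1, -0.4]
grip_width: 0.064
```

```bash
python3 -c "
from h import *
go([.5095,-.209,.040],98.2)"
```

```text
pos [ 0.5106 -0.2084  0.0489] rpy [1.7997e+02 2.0000e-02 9.7950e+01] t 11.6 w 0.064
move [-0.0005 -0.0012  0.0089] [ 0.0011  0.0008 -0.0083]
```

Emit:
move_arm(
  targets=[
    [-0.0005,-0.001,0.003,0,0,-0.008],
    [-0.0005,-0.001,0.006,0,0,-0.008],
    [-0.0005,-0.001,0.008,0,0,-0.008],
    [-0.0005,-0.001,0.008,0,0,-0.008],
    [-0.0005,-0.001,0.008,0,0,-0.008],
  ],
)

```text
time_s: 12.02
ee_pos: [0.5094, -0.2089, 0.0402]
eef_rot: [-3.141, -0.0, 1.714]
force: [-0.3, 0.5, -0.9]
grip_width: 0.0306
```

Emit:
move_arm(
  targets=[
    [0,0,0,0,0,0],
    [0,0,0,0,0,0],
    [0,0,0,0,0,0],
    [0,0,0,0,0,0],
    [0,0,0,0,0,0],
  ],
)

```text
time_s: 12.43
ee_pos: [0.5095, -0.2089, 0.0404]
eef_rot: [3.142, 0.0, 1.714]
force: [-0.0, 0.5, 0.1]
grip_width: 0.0076
```

Emit:
move_arm(
  targets=[
    [0,0,0,0,0,0],
    [0,0,0,0,0,0],
    [0,0,0,0,0,0],
    [0,0,0,0,0,0],
    [0,0,0,0,0,0],
  ],
)

```text
time_s: 12.85
ee_pos: [0.5095, -0.2089, 0.0404]
eef_rot: [-3.142, -0.0, 1.714]
force: [-1.1, -0.4, 1.5]
grip_width: 0.0073
```

Gripped at about 8 mm with no side load, so I can lift straight out.

Emit:
move_arm(
  targets=[
    [0,0,-0.002,0,0,0],
    [0,0,-0.006,0,0,0],
    [0,0,-0.012,0,0,0],
    [0,0,-0.02,0,0,0],
    [0,0,-0.03,0,0,0],
  ],
)

```text
time_s: 13.27
ee_pos: [0.5094, -0.2089, 0.0711]
eef_rot: [-3.141, -0.0, 1.714]
force: [-0.6, -0.6, -1.4]
grip_width: 0.0077
```

Emit:
move_arm(
  targets=[
    [0,0,-0.015,0,0,0],
    [0,0,-0.04,0,0,0],
    [0,0,-0.07,0,0,0],
    [0,0,-0.1,0,0,0],
    [0,0,-0.12,0,0,0],
  ],
)

```text
time_s: 13.68
ee_pos: [0.5099, -0.2091, 0.1945]
eef_rot: [3.139, 0.002, 1.714]
force: [-0.1, -0.6, -1.0]
grip_width: 0.0077
```

```bash
python3 -c "
from h import *
go([.4621,.3057,.19],83.7)"
```

```text
pos [ 0.5099 -0.2091  0.1945] rpy [1.7983e+02 1.1000e-01 9.8190e+01] t 13.68 w 0.0077
move [0.5164 0.026  0.0035] [0.0062 0.0031 0.4831]
```

Emit:
move_arm(
  targets=[
    [0.012,0.001,0,0,0,0.05],
    [0.035,0.002,0,0,0,0.12],
    [0.07,0.004,0,0,0,0.25],
    [0.105,0.006,0,0,0,0.4],
    [0.14,0.007,0,0,0,0.483],
  ],
)

```text
time_s: 14.1
ee_pos: [0.4961, -0.0681, 0.1914]
eef_rot: [3.14, 0.0, 1.456]
force: [-0.4, 0.7, -1.2]
grip_width: 0.0078
```

```bash
python3 -c "
from h import *
go([.4621,.3057,.19],83.7)"
```

```text
pos [ 0.4961 -0.0681  0.1914] rpy [179.94   0.    83.41] t 14.1 w 0.0078
move [ 0.3674 -0.0767  0.0013] [ 0.0021  0.0001 -0.0096]
```

Emit:
move_arm(
  targets=[
    [0.035,-0.007,0,0,0,0],
    [0.07,-0.015,0,0,0,0],
    [0.105,-0.022,0,0,0,0],
    [0.14,-0.029,0,0,0,0],
    [0.175,-0.036,0,0,0,0],
  ],
)

```text
time_s: 14.52
ee_pos: [0.4794, 0.1102, 0.1916]
eef_rot: [3.14, -0.0, 1.461]
force: [1.0, -0.1, -1.2]
grip_width: 0.0078
```

Emit:
move_arm(
  targets=[
    [0.035,-0.007,0,0,0,0],
    [0.07,-0.015,0,0,0,0],
    [0.105,-0.022,0,0,0,0],
    [0.14,-0.029,0,0,0,0],
    [0.16,-0.034,0,0,0,0],
  ],
)

```text
time_s: 14.93
ee_pos: [0.4629, 0.2743, 0.1915]
eef_rot: [3.141, -0.001, 1.463]
force: [-0.5, -0.2, -1.0]
grip_width: 0.0078
```

Emit:
move_arm(
  targets=[
    [0.015,-0.003,0,0,0,0],
    [0.025,-0.005,0.01,0,0,0],
    [0.03,-0.006,0.03,0,0,0],
    [0.03,-0.006,0.045,0,0,0],
    [0.03,-0.006,0.05,0,0,0],
  ],
)

```text
time_s: 15.35
ee_pos: [0.46, 0.3012, 0.1381]
eef_rot: [-3.139, 0.002, 1.461]
force: [-0.2, 0.3, -2.7]
grip_width: 0.0078
```

```bash
python3 -c "
from h import *
go([.4621,.3057,.09],83.7)"
```

```text
pos [0.46   0.3012 0.1381] rpy [-1.7985e+02  1.1000e-01  8.3710e+01] t 15.35 w 0.0078
move [0.0048 0.0017 0.048 ] [-0.005   0.0038  0.0005]
```

Emit:
move_arm(
  targets=[
    [0.0048,0.0017,0.015,0,0,0],
    [0.0048,0.0017,0.03,0,0,0],
    [0.0048,0.0017,0.042,0,0,0],
    [0.0048,0.0017,0.047,0,0,0],
    [0.0048,0.0017,0.047,0,0,0],
  ],
)

```text
time_s: 15.77
ee_pos: [0.4629, 0.3058, 0.0926]
eef_rot: [-3.14, 0.001, 1.461]
force: [-0.8, -0.8, -1.5]
grip_width: 0.008
```

Emit:
move_arm(
  targets=[
    [0,0,0,0,0,0],
    [0,0,0,0,0,0],
    [0,0,0,0,0,0],
    [0,0,0,0,0,0],
    [0,0,0,0,0,0],
  ],
)

```text
time_s: 16.18
ee_pos: [0.4634, 0.3064, 0.0938]
eef_rot: [3.141, -0.0, 1.461]
force: [-0.0, -0.1, -2.2]
grip_width: 0.0075
```

```bash
python3 -c "
from h import *
go([.4621,.3057,.085],83.7)
s=snap('side','s4.png')
x0,y0=195,105
b=cv2.resize(s[y0:y0+75,x0:x0+75],(600,600),interpolation=2)
cv2.imwrite('pics/s4c.png',b)"
```

```text
pos [0.4634 0.3064 0.0938] rpy [ 1.7997e+02 -2.0000e-02  8.3700e+01] t 16.18 w 0.0075
move [-0.0009 -0.0012  0.0088] [ 0.0011 -0.0008  0.0002]
```

View pics/s4c.png

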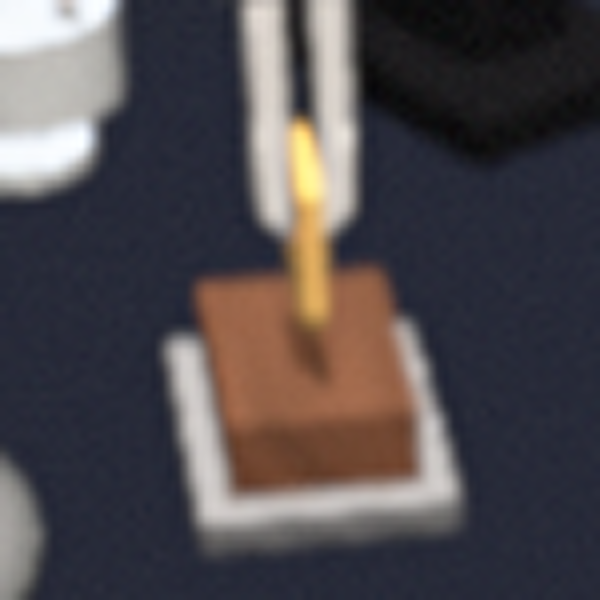

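The plaque is upright above the slot. Its lower near end is at crop (313,330), and the slot's near end is at (318,382).

```bash
python3 - <<'E'
from h import *
f=lambda x,y:(195+x/8-.44,105+y/8-.44)
R=Ro.from_euler('z',-6.3,degrees=True)
def L(q,z,c=(.4621,.3057)): return np.round(R.inv().apply(onz('side',*f(*q),z)-[*c,0])*1000,1)
print('slot near end',L((318,382),.044)); print('block top corners',L((197,282),.044),L((387,268),.044),L((412,412),.044),L((228,425),.044))
print('plaque low end z=.06',L((313,330),.0598),' z=.068',L((313,322),.0678))
print('plaque near edge bottom l/r z=.068',L((300,318),.0678),L((327,318),.0678))
R0=[proj('side',[.4621,.3057,z]) for z in(.044,)]; print(R0)
E
```

```text
slot near end [  2.  -20.3  44. ]
block top corners [-32.6  57.5  44. ] [38.2 55.2 44. ] [ 31.7 -45.9  44. ] [-32.5 -42.8  44. ]
plaque low end z=.06 [  2.2 -10.9  59.8]  z=.068 [  1.4 -18.9  67.8]
plaque near edge bottom l/r z=.068 [ -2.7 -15.4  67.8] [  6.6 -17.1  67.8]
[(np.float64(232.65489417337488), np.float64(148.7145053660136))]
```

Emit:
move_arm(
  targets=[
    [-0.0008,-0.0009,0.002,0,0,0],
    [-0.0008,-0.0009,0.006,0,0,0],
    [-0.0008,-0.0009,0.01,0,0,0],
    [-0.0008,-0.0009,0.013,0,0,0],
    [-0.0008,-0.0009,0.013,0,0,0],
  ],
)

```text
time_s: 16.65
ee_pos: [0.4619, 0.3055, 0.0794]
eef_rot: [-3.14, 0.001, 1.461]
force: [0.5, 0.4, -1.3]
grip_width: 0.0078
```

Emit:
move_arm(
  targets=[
    [0,0,0.001,0,0,0],
    [0,0,0.002,0,0,0],
    [0,0,0.003,0,0,0],
    [0,0,0.004,0,0,0],
    [0,0,0.005,0,0,0],
  ],
)

```text
time_s: 17.07
ee_pos: [0.4623, 0.3057, 0.0754]
eef_rot: [3.141, -0.0, 1.461]
force: [-0.4, 0.2, -0.6]
grip_width: 0.0078
```

```bash
python3 -c "
from h import *
go([.4624,.3057,.0524],83.7)"
```

```text
pos [0.4623 0.3057 0.0754] rpy [ 1.7999e+02 -1.0000e-02  8.3710e+01] t 17.07 w 0.0078
move [0.     0.0001 0.023 ] [ 0.0003 -0.0002  0.0002]
```

The plaque's foot is about 2.5 mm below the slot's mouth with no contact force. Continuing down.

Emit:
move_arm(
  targets=[
    [0,0,0.0015,0,0,0],
    [0,0,0.003,0,0,0],
    [0,0,0.005,0,0,0],
    [0,0,0.007,0,0,0],
    [0,0,0.009,0,0,0],
  ],
)

```text
time_s: 17.48
ee_pos: [0.4622, 0.3057, 0.0661]
eef_rot: [-3.142, 0.0, 1.461]
force: [0.1, -0.0, -2.2]
grip_width: 0.0078
```

Emit:
move_arm(
  targets=[
    [0,0,0.002,0,0,0],
    [0,0,0.004,0,0,0],
    [0,0,0.006,0,0,0],
    [0,0,0.008,0,0,0],
    [0,0,0.009,0,0,0],
  ],
)

```text
time_s: 17.9
ee_pos: [0.4622, 0.3056, 0.0571]
eef_rot: [-3.141, 0.0, 1.461]
force: [0.2, 0.1, -1.4]
grip_width: 0.0079
```

Emit:
move_arm(
  targets=[
    [0,0,0.001,0,0,0],
    [0,0,0.002,0,0,0],
    [0,0,0.003,0,0,0],
    [0,0,0.003,0,0,0],
    [0,0,0.003,0,0,0],
  ],
)

```text
time_s: 18.32
ee_pos: [0.4622, 0.3057, 0.0544]
eef_rot: [-3.142, 0.0, 1.461]
force: [-0.6, 0.1, -2.0]
grip_width: 0.0076
```

Emit:
move_arm(
  targets=[
    [0,0,0.0005,0,0,0],
    [0,0,0.001,0,0,0],
    [0,0,0.0015,0,0,0],
    [0,0,0.002,0,0,0],
    [0,0,0.002,0,0,0],
  ],
)

```text
time_s: 18.73
ee_pos: [0.4622, 0.3057, 0.0524]
eef_rot: [3.142, -0.0, 1.461]
force: [-0.6, -0.7, -1.4]
grip_width: 0.0077
```

Emit:
move_arm(
  targets=[
    [0,0,0.0003,0,0,0],
    [0,0,0.0006,0,0,0],
    [0,0,0.0009,0,0,0],
    [0,0,0.001,0,0,0],
    [0,0,0.001,0,0,0],
  ],
)

```text
time_s: 19.15
ee_pos: [0.4624, 0.3058, 0.0524]
eef_rot: [3.141, -0.0, 1.461]
force: [-3.4, -2.0, 11.3]
grip_width: 0.0079
```

On the slot floor at the predicted height (TCP at 0.0524). Releasing slowly and withdrawing.

Emit:
move_arm(
  targets=[
    [0,0,-0.0007,0,0,0],
    [0,0,-0.0007,0,0,0],
    [0,0,-0.0007,0,0,0],
    [0,0,-0.0007,0,0,0],
    [0,0,-0.0007,0,0,0],
  ],
)

```text
time_s: 19.57
ee_pos: [0.4623, 0.3058, 0.0524]
eef_rot: [3.141, -0.0, 1.461]
force: [-2.6, -1.3, 5.6]
grip_width: 0.0078
```

Emit:
move_arm(
  targets=[
    [0,0,0,0,0,0],
    [0,0,0,0,0,0],
    [0,0,0,0,0,0],
    [0,0,0,0,0,0],
    [0,0,0,0,0,0],
  ],
  fingers=1,
)

```text
time_s: 19.98
ee_pos: [0.4622, 0.3057, 0.052]
eef_rot: [-3.141, 0.0, 1.461]
force: [0.1, -0.1, -0.2]
grip_width: 0.0376
```

Emit:
move_arm(
  targets=[
    [0,0,-0.01,0,0,0],
    [0,0,-0.03,0,0,0],
    [0,0,-0.06,0,0,0],
    [0,0,-0.09,0,0,0],
    [0,0,-0.12,0,0,0],
  ],
)

```text
time_s: 20.4
ee_pos: [0.462, 0.3055, 0.1742]
eef_rot: [3.141, -0.0, 1.461]
force: [0.5, 0.2, -0.4]
grip_width: 0.0709
```

Emit:
move_arm(
  targets=[
    [-0.03,0,-0.02,0,0,0],
    [-0.06,0,-0.02,0,0,0],
    [-0.1,0,-0.02,0,0,0],
    [-0.13,0,-0.02,0,0,0],
    [-0.13,0,-0.02,0,0,0],
  ],
)

```text
time_s: 20.82
ee_pos: [0.4475, 0.1728, 0.1931]
eef_rot: [3.141, 0.0, 1.458]
force: [-0.6, 0.5, 0.1]
grip_width: 0.094
```

```bash
python3 - <<'E'
from h import *
s=snap('side','s5.png'); t=snap('top','t5.png')
S=cv2.resize(s[100:180,190:270],(400,400),interpolation=2); T=cv2.resize(t[180:260,90:170],(400,400),interpolation=2)
cv2.imwrite('pics/f.png',np.vstack([np.hstack([S,T])]))
E
```

```text
(no output)
```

View pics/f.png

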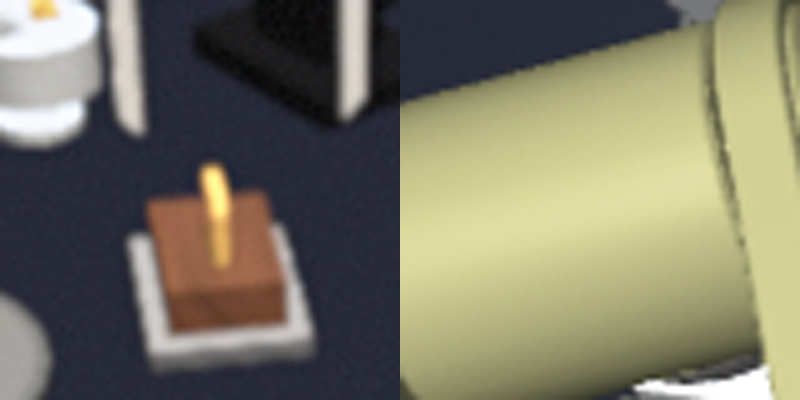

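View pics/s5.png

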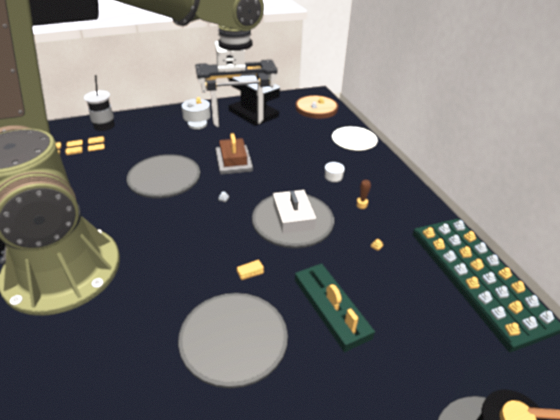

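The side view shows the plaque upright in the slot at (234,145) and the cover centred on the slate at (294,210). The other two pieces are still in the stand, the bystanders are in place and the gripper is clear. Handing in.

```bash
python3 -c "
from station import ctrl
print(ctrl.hand_in())"
```

```text
the job is handed in; nothing more can be done
None
```

I finished the display and handed it in after about 21 s of the 64 s allowed. `hand_in` reports no verdict, so what follows is from my own checks.

- **Cover:** I lifted it level off the plinth and set it on the farthest slate. It went down about 1 mm from the measured slate centre, with about 24 N of contact read at the wrist. The last side picture shows it right way up on the slate.
- **Plaque:** I took it from the stand and slid it into the plinth's slot with no jamming. It met the floor at about 11 N, at the height the geometry predicted (TCP at 0.0524 m), then I released it. The last side picture shows it upright in the slot.
- **Everything else:** In that picture the medal and bar are still in the stand, the bystanders look where they were, the plinth shows no visible shift, and the gripper is clear.
- **Checks that disagreed or failed:**
  - The side view put positions near the plinth 4–6 mm off in y compared with the top view. I used the top view, and the force-free insertion supported that.
  - The arm blocked the last top picture, so I had no second view of the plaque's final position.

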